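# Sort pipe-shelf fittings into their bins

### The arm

A 7-joint arm with a two-finger parallel gripper is mounted at the origin on the work surface. World frame = base frame: x ahead of the robot, y to its left, z up, the work surface at z = 0. Lengths are in m, angles in rad, forces in N, time in s.
With the tool pointing down it reaches from about 0.425 to 0.925 m from the base axis. Payload 6.8 kg.
Tool frame: the origin (TCP) lies on the centre line of the jaws, within the pads' length; the fingertips stand 17 mm ahead of it and the grasp point (between the pads) lies 2 mm behind it; z points along the fingers, x is the direction in which the jaws open and shut, and the axes are right-handed (so a half turn about z gives the same grasp; the last joint's range is limited). The gripper opens to 85 mm and grips with 20 to 120 N. Pads are 22 mm wide; open, the fingers measure 114 mm over their backs; the gripper's body (76 mm by 85 mm) begins 54 mm behind the grasp point. The pads swing forward as they close: fully open they stand 13 mm farther back than shut.
Start: joints at [1.057, 0.477, 0.022, 1.555, -0.011, 1.109, -0.083], TCP at [0.266, -0.62, 0.248] pointing down, gripper open.
Joint ranges: [-2.96, 2.96], [-0.34, 2.1], [-1.41, 1.46], [0.24, 2.44], [-1.37, 4.51], [0.17, 1.92], [-2.96, 2.96]. Speed limits (rad/s): [2.39, 2.39, 3.14, 3.14, 3.14, 3.14, 3.14].

### API

Orientations are given as a unit quaternion [w, x, y, z].
In Python, from station import status, read_camera, camera_model, bot gives the robot as it stands.
- The arm moves only by the tool arm_command, never from a script. Its argument "series" is a list of rows, each a list of 3 entries, a list of its own where there are three numbers: the finger opening in mm, from 0 to 85.4, then the shift along the tool's x, y, z in mm, then the turn about the tool's z in rad. In form: [[gripper, [dx, dy, dz], roll], ...]. A call has 1 to 8 rows; each row is the pose to reach, as a shift and turn from the pose commanded when the call began, along the tool's axes at that moment; what a row does not reach only later rows make up. A row lasts 1/8 s, in which the tool goes at most 62.5 mm and 10.7 degrees, less where a joint would pass 70% of its speed; a pose out of reach is approached as far as the arm can. A call with a gripper value outside its range is refused whole. The fingers move at their own pace and stop on an object; "squeeze" is the grip in N (left out, the last holds). Time passes only in rows, so rows that repeat a pose let the fingers close. It gives the time, the measured TCP pose, the force and the opening at its end, in the units of the state.
- status.get_obs(): the state, without advancing time (a new reading comes with each control period).
- read_camera(name): name is "side" or "top" or "wrist"; returns the picture (384x512x3 uint8, blue, green, red); there is no depth.
- camera_model(name): a dict with "fov_y" (degrees; the focal length in pixels is half the picture's height over the tangent of half this angle, whatever the lens; pixels are square), "cx", "cy" (the principal point, pixels), "k1" (the pictures are not rectified: a ray, as slopes to the right and down, at radius r is drawn at 1 + k1 r^2 times it, then the intrinsics apply), "R" (3x3) and "t" (3): a world point X has camera coordinates R X + t. Camera axes: x right, y down, z forward; pixel columns grow to the right and rows downward; lengths in m; the calibration is good to about 2 mm. A picture is of the moment at which its call begins: read the wrist's pose just before it. camera_model takes no time and is no camera call; for the wrist camera it gives the pose at the moment of the call.
- bot.hand_in(): hands the job in, once; it reports no verdict.
The state is a dict: "t": time; "q": joint angles; "joint_vel": joint speeds; "joint_torque": joint torques, N m; "eef_pos": TCP position; "tool_rot": TCP orientation; "contact_force": force on the tool from outside, world axes, zero at the start; "torque": the same for the moment, N m; "gripper_width": opening from 0.0 (shut) to 1.0 (fully open).
Only numpy, scipy, OpenCV 4.12 (cv2) and the standard library are available. Lean on these libraries where they do the work, as an engineer would, in place of code of your own. Each camera call takes 0.05 s, during which the arm holds its last target.

### The job

Tidy the loose steel fittings on the garage bench. First put the one faulty bracket, the one without the corner rib, into the round black scrap tub; only then put each of the other four fittings into the grey bin that shows a sample of its kind on its ledge, standing upright as it stands now, flat on the bin's floor. Leave the glass jar standing where it is.

Things in the scene. Friction and masses are not known exactly. Their poses are not given: they have to be found in the camera images.
- socket_a: Short steel pipe socket: a plain zinc-grey tube standing on end, 36 mm outside diameter, 25 mm bore, 40 mm high. Origin: centre of its underside; z along the bore, up. One of two alike.
- socket_b: Short steel pipe socket: a plain zinc-grey tube standing on end, 36 mm outside diameter, 25 mm bore, 40 mm high. Origin: centre of its underside; z along the bore, up. The other of the two.
- bracket_good: Zinc-grey steel angle bracket standing on its foot: foot plate 50 (x) x 36 (y) x 6 mm, upright plate 6 x 36 mm rising to 50 mm height at the foot's -x end (its mid-plane at x = -22 mm). Origin: centre of the foot's underside; z up. Can be taken from above across the 36 mm width (jaws closing along its y) at the upright plate. Sound: an 8 mm thick slanting rib joins foot and upright in the middle of the inner corner.
- bracket_bad: Zinc-grey steel angle bracket standing on its foot: foot plate 50 (x) x 36 (y) x 6 mm, upright plate 6 x 36 mm rising to 50 mm height at the foot's -x end (its mid-plane at x = -22 mm). Origin: centre of the foot's underside; z up. Can be taken from above across the 36 mm width (jaws closing along its y) at the upright plate. Faulty: its inner corner is bare, the rib is missing.
- flange: Zinc-grey steel floor flange lying on its base: round base plate 64 mm diameter, 7 mm thick, with a central neck 30 mm in diameter rising to 38 mm above the underside. Origin: centre of its underside; z along the neck, up. Take it by the neck.
- bin_sockets: The bin for pipe sockets; both go in it, side by side. Grey open bin, fixed to the bench: 118 (x) x 138 (y) mm outside, 42 mm high, walls and floor 4 mm thick (floor top 4 mm above the bench). Origin: centre of its underside; z up. On its +x side, away from the robot, a ledge 70 x 90 mm and 12 mm high carries a fixed sample socket (top 52 mm above the bench).
- bin_brackets: The bin for sound brackets. Grey open bin, fixed to the bench: 118 (x) x 138 (y) mm outside, 42 mm high, walls and floor 4 mm thick (floor top 4 mm above the bench). Origin: centre of its underside; z up. On its +x side, away from the robot, a ledge 70 x 90 mm and 12 mm high carries a fixed sample bracket with rib (top 62 mm above the bench).
- bin_flanges: The bin for flanges. Grey open bin, fixed to the bench: 118 (x) x 138 (y) mm outside, 42 mm high, walls and floor 4 mm thick (floor top 4 mm above the bench). Origin: centre of its underside; z up. On its +x side, away from the robot, a ledge 70 x 90 mm and 12 mm high carries a fixed sample flange (top 50 mm above the bench).
- scrap_tub: Round black open tub for scrap, fixed to the bench, with no ledge: outside diameter 132 mm at the foot and 140 mm at the rim, 42 mm high, walls 3 mm, floor top 4 mm above the bench. Origin: centre of its underside; z up.
- jar: Closed glass jar with a steel lid, 64 mm in diameter and 85 mm high, standing to the robot's left; not part of the job. Origin: centre of its underside.
Things that resemble listed ones, but are neither listed nor needed, are in the scene too. Leave any purple look-alike of the flange alone. What is shaped like the socket_a but red is not meant.

How it is judged:
On the way:
1. the ribless bracket lies in the scrap tub, at rest, before any other fitting has been carried off (horizontal distance between bracket_bad and scrap_tub below 0.06 m and z of bracket_bad in the frame of scrap_tub below 0.04 m and linear speed of bracket_bad below 0.03 m/s and angular speed of bracket_bad below 0.3 rad/s and distance of each of socket_a, socket_b, bracket_good, flange from where it was at the start of the episode below 0.06 m), for 0.2 s.
At the end, for the whole second after the job is handed in: The ribless bracket lies in the scrap tub (within 60 mm of its axis, under 40 mm up). The other four are in the bin of their kind: within 45 mm (x) and 55 mm (y) of its centre, on its floor (under 12 mm up), upright within 0.15 rad. All five at rest (horizontal distance between bracket_bad and scrap_tub below 0.06 m and z of bracket_bad in the frame of scrap_tub below 0.04 m and linear speed of each of bracket_bad, socket_a, socket_b, bracket_good, flange below 0.03 m/s and angular speed of each of bracket_bad, socket_a, socket_b, bracket_good, flange below 0.3 rad/s and x of socket_a in the frame of bin_sockets between -0.045 and 0.045 m and y of socket_a in the frame of bin_sockets between -0.055 and 0.055 m and z of each of socket_a, socket_b in the frame of bin_sockets below 0.012 m and angle between each of socket_a, socket_b, bracket_good, flange's own z axis and vertical below 0.15 rad and x of socket_b in the frame of bin_sockets between -0.045 and 0.045 m and y of socket_b in the frame of bin_sockets between -0.055 and 0.055 m and x of bracket_good in the frame of bin_brackets between -0.045 and 0.045 m and y of bracket_good in the frame of bin_brackets between -0.055 and 0.055 m and z of bracket_good in the frame of bin_brackets below 0.012 m and x of flange in the frame of bin_flanges between -0.045 and 0.045 m and y of flange in the frame of bin_flanges between -0.055 and 0.055 m and z of flange in the frame of bin_flanges below 0.012 m); the robot touches nothing.
It fails at once if the glass jar is pushed more than 30 mm away or tipped (distance of jar from where it was at the start of the episode above 0.03 m or angle between jar's own z axis and vertical above 0.3 rad).
It also fails if it takes over 131 s, if anything falls off the work surface, if the arm or the gripper's body presses on something with over 40 N, if the wrist force passes 120 N, or if a joint passes its speed limit or range.

## Working session

There is one attempt and no reset: what is moved stays moved. The work goes in short steps, Python scripts to look and compute and a tool call to move; the robot and the scene stay as the last step left them, time stands still between calls to the robot, and variables do not carry over. Pictures are saved under pics/ and viewed, and the job is handed in when it is done.

Besides the shell and the picture viewer there is one more tool, called after ">>>" as name(argument=value, ...), one argument or row to a line, values as JSON. arm_command: Moves the arm, as the interface text tells. Its arguments: {"type":"object","properties":{"series":{"type":"array"},"squeeze":{"type":"number"}},"required":["series"]}

```bash
ls; mkdir -p pics; python3 - <<'E'
from station import status, read_camera, camera_model
import cv2
for n in ("side","top","wrist"):
    m=camera_model(n); im=read_camera(n); cv2.imwrite(f"pics/{n}0.png",im)
    print(n,m)
s=status.get_obs(); print(s)
E
```

```text
pics
side {'fov_y': 49.47071060203672, 'cx': 258.54735278722416, 'cy': 192.84758192009113, 'k1': 0.027739195796193425, 'R': array([[-0.69114759, -0.72255546,  0.01512023],
       [-0.34837659,  0.31475725, -0.88292787],
       [ 0.63320515, -0.615501  , -0.46926512]]), 't': array([0.38564279, 0.18592182, 0.71910678])}
top {'fov_y': 45.15463573121443, 'cx': 269.6913280485701, 'cy': 193.084256196046, 'k1': -0.1846996738812762, 'R': array([[-0.00600816, -0.99996636, -0.00558445],
       [-0.99225564,  0.00665451, -0.12403413],
       [ 0.12406712,  0.00479599, -0.99226224]]), 't': array([0.10572898, 0.4875315 , 1.02405709])}
wrist {'fov_y': 65.36348317538244, 'cx': 252.98099828809163, 'cy': 188.41782902313292, 'k1': -0.07144887113276766, 'R': array([[ 0.39560256, -0.91842015, -0.00174423],
       [-0.88479805, -0.38162789,  0.26738094],
       [-0.24623369, -0.1042333 , -0.96358933]]), 't': array([-0.67475934, -0.03547619,  0.37746372])}
{'t': 0.15, 'q': array([ 1.05690105,  0.47763949,  0.0223358 ,  1.55619013, -0.01149261,
        1.10926541, -0.08311231]), 'joint_vel': array([ 0.001054  , -0.00388508,  0.00067119, -0.00398751, -0.00101999,
       -0.00105146, -0.0006171 ]), 'joint_torque': array([ 1.95955930e-03, -5.96931839e+01,  1.60987012e+00, -2.81492257e+01,
        1.26985833e-02,  6.54624542e-03, -2.65664380e-05]), 'eef_pos': array([ 0.26629658, -0.61980542,  0.24754364]), 'tool_rot': array([-3.36215631e-04,  8.35094654e-01, -5.50105850e-01, -5.99301328e-04]), 'contact_force': array([0.1432973 , 0.41268107, 0.46696758]), 'torque': array([0.03222871, 0.04685799, 0.02523078]), 'gripper_width': 0.9994145325208417}
```

View pics/top0.png

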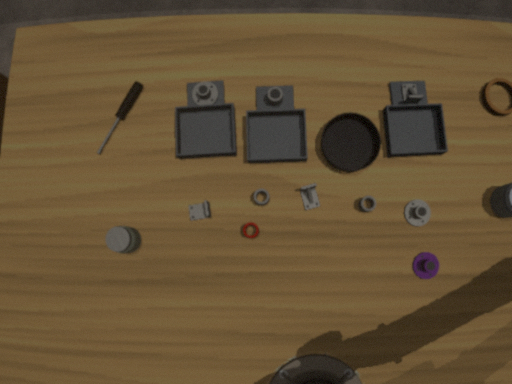

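View pics/side0.png

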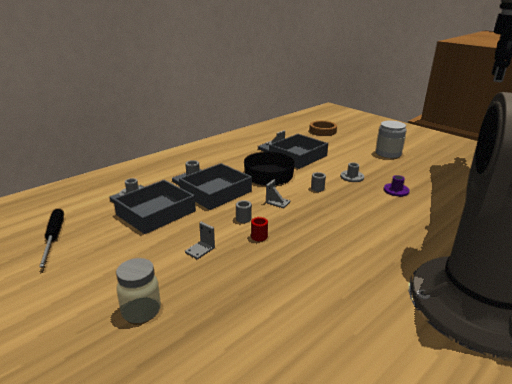

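View pics/wrist0.png

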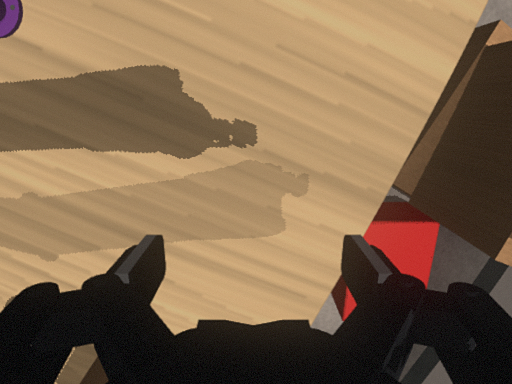

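The top view shows the flange bin at (206,131), socket bin (277,136), tub (350,142) and bracket bin (414,130). The brackets are at (200,210) and (309,196), the sockets at (261,198) and (367,204), and the flange at (418,212). The red socket (250,230) and purple flange (426,265) are decoys, and the jar is at (120,240). Next I'll enlarge both brackets.

```bash
cat > h.py <<'E'
import numpy as np, cv2
from station import status, read_camera, camera_model
def ray(m,u,v):
    f=192/np.tan(np.radians(m['fov_y'])/2)
    K=np.array([[f,0,m['cx']],[0,f,m['cy']],[0,0,1]])
    p=cv2.undistortPoints(np.array([[[u,v]]],float),K,np.array([m['k1'],0,0,0,0.]),None,None)[0,0] if True else 0
    R=np.array(m['R']);t=np.array(m['t'])
    return -R.T@t, R.T@np.array([p[0],p[1],1])
def onplane(m,u,v,z):
    c,d=ray(m,u,v); return c+d*(z-c[2])/d[2]
def proj(m,X):
    f=192/np.tan(np.radians(m['fov_y'])/2)
    c=np.array(m['R'])@np.array(X,float)+np.array(m['t']); s=c[:2]/c[2]; s=s*(1+m['k1']*(s@s))
    return s*f+np.array([m['cx'],m['cy']])
E
python3 - <<'E'
import cv2,numpy as np
t=cv2.imread('pics/top0.png');s=cv2.imread('pics/side0.png')
def c(im,u,v,r,k): return cv2.resize(im[v-r:v+r,u-r:u+r],None,fx=k,fy=k,interpolation=cv2.INTER_CUBIC)
a=np.hstack([c(t,200,210,20,9),c(t,309,196,20,9)]); b=np.hstack([c(s,202,240,20,9),c(s,277,195,20,9)])
cv2.imwrite('pics/br.png',np.clip(np.hstack([a])*1.5,0,255).astype('uint8'));cv2.imwrite('pics/br2.png',np.clip(b*1.5,0,255).astype('uint8'))
cv2.imwrite('pics/row.png',np.clip(cv2.resize(t[180:230,170:440],None,fx=2.9,fy=2.9,interpolation=cv2.INTER_CUBIC)*1.5,0,255).astype('uint8'))
E
```

```text
(no output)
```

View pics/br.png

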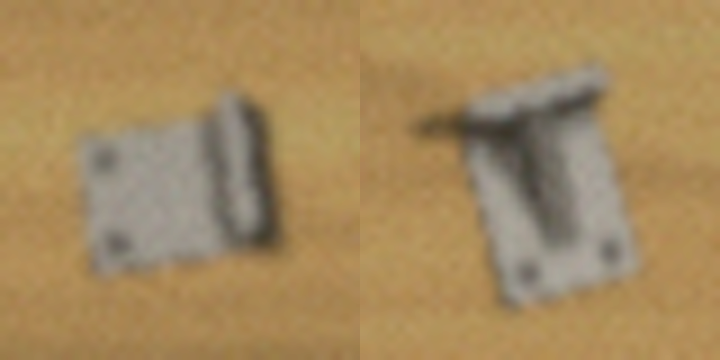

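View pics/br2.png

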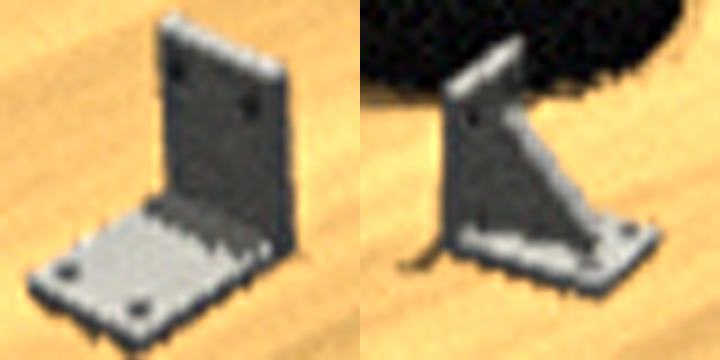

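Two brackets are candidates. The one at top (200,210) / side (202,240) has a bare corner, so it is bracket_bad. The one at top (309,196) / side (277,195) has the slanted rib, so it is bracket_good. Next I'll measure everything from the top view.

```bash
cat > meas.py <<'E'
from h import *
t=cv2.imread('pics/top0.png'); m=camera_model('top')
hsv=cv2.cvtColor(t,cv2.COLOR_BGR2HSV)
P=lambda u,v,z:np.round(onplane(m,u,v,z),4)
def mask(u,v,r):
    x=t[v-r:v+r,u-r:u+r].astype(int); sat=x.max(2)-x.min(2)
    M=((sat<22)).astype('uint8'); n,l,s,c=cv2.connectedComponentsWithStats(M)
    k=1+np.argmax(s[1:,4]); return (l==k).astype('uint8'),s[k],c[k]+[u-r,v-r]
for n,u,v,r in (('sockL',261,198,14),('sockR',367,204,14),('flange',417,212,18),('brbad',200,210,20),('brgood',309,196,20),('tub',350,142,40)):
    M,s,c=mask(u,v,r); cs,_=cv2.findContours(M,0,1); k=max(cs,key=cv2.contourArea)
    print(n,s[4],c,cv2.fitEllipse(k),np.array(cv2.minAreaRect(k)[0])+[u-r,v-r],cv2.minAreaRect(k)[1:])
E
python3 meas.py
python3 - <<'E'
import cv2,numpy as np
t=cv2.imread('pics/top0.png')
a=cv2.resize(t[75:175,165:265],None,fx=4,fy=4,interpolation=cv2.INTER_CUBIC);b=cv2.resize(t[75:175,240:340],None,fx=4,fy=4,interpolation=cv2.INTER_CUBIC)
cv2.imwrite('pics/bins.png',np.clip(np.hstack([a,b])*2.0,0,255).astype('uint8'))
a=cv2.resize(t[75:175,365:465],None,fx=4,fy=4,interpolation=cv2.INTER_CUBIC);b=cv2.resize(t[95:195,300:400],None,fx=4,fy=4,interpolation=cv2.INTER_CUBIC)
cv2.imwrite('pics/bins2.png',np.clip(np.hstack([a,b])*2.0,0,255).astype('uint8'))
c=lambda u,v,r,k:cv2.resize(t[v-r:v+r,u-r:u+r],None,fx=k,fy=k,interpolation=cv2.INTER_CUBIC)
cv2.imwrite('pics/fit.png',np.clip(np.hstack([c(261,198,16,8),c(367,204,16,8),c(417,212,16,8)])*1.5,0,255).astype('uint8'))
E
```

```text
sockL 122 [261.13934426 196.2295082 ] ((13.983464241027832, 12.541482925415039), (14.485081672668457, 15.320503234863281), 173.99264526367188) [261.  196.5] ((15.0, 14.0), 90.0)
sockR 161 [366.63975155 203.65217391] ((13.560025215148926, 13.634671211242676), (14.015801429748535, 17.3758544921875), 67.43805694580078) [366.46153831 203.69230843] ((14.422204971313477, 17.195707321166992), 56.3099365234375)
flange 529 [416.74669187 212.45746692] ((17.749969482421875, 18.459705352783203), (24.752429962158203, 25.377975463867188), 157.65948486328125) [416.5 212.5] ((25.0, 25.0), 90.0)
brbad 293 [199.31399317 210.75426621] ((19.344778060913086, 20.693998336791992), (16.07323455810547, 22.859024047851562), 72.98265838623047) [199.02702522 210.16216278] ((16.111099243164062, 20.056676864624023), 80.53767395019531)
brgood 337 [309.3115727  196.28783383] ((20.369293212890625, 20.101322174072266), (16.197080612182617, 26.528175354003906), 169.76792907714844) [309.79412079 196.1764698 ] ((23.040882110595703, 16.00735092163086), 75.96376037597656)
tub 2736 [349.84612573 142.17690058] ((39.84999084472656, 40.18605422973633), (57.17481994628906, 59.18354034423828), 69.46039581298828) [350.5 142. ] ((58.0, 59.0), 90.0)
```

View pics/bins.png

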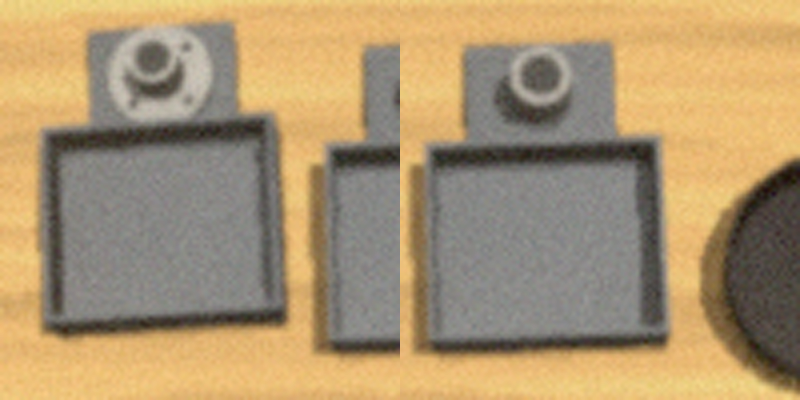

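View pics/bins2.png

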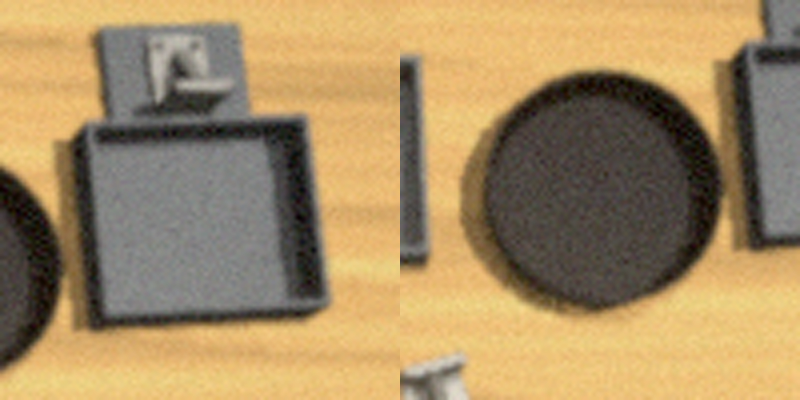

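View pics/fit.png

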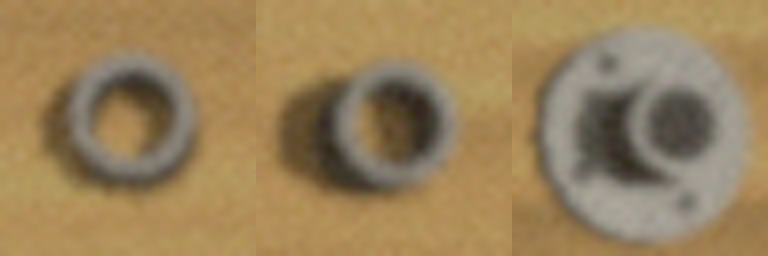

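```bash
cat > m2.py <<'E'
from h import *
m=camera_model('top')
def px(o,k,p): return ((p[0]+.5)/k-.5+o[0],(p[1]+.5)/k-.5+o[1])
P=lambda o,k,p,z:onplane(m,*px(o,k,p),z)[:2]
for n,o,c in (('flbin',(165,75),[(42,130),(274,116),(285,308),(44,320)]),('sobin',(240,75),[(27,146),(260,138),(267,330),(27,338)]),('brbin',(365,75),[(77,124),(307,117),(328,303),(92,318)])):
    Q=np.array([P(o,4,p,.042) for p in c]); d=Q[0]-Q[1]+Q[3]-Q[2]
    print(n,Q.mean(0).round(4),'sides',[round(float(np.linalg.norm(Q[i]-Q[(i+1)%4])),4) for i in range(4)],'yaw',np.degrees(np.arctan2(-d[0],d[1])).round(1))
print('tub',P((300,95),4,(203,189),.042), 'diam',np.linalg.norm(P((300,95),4,(84,189),.042)-P((300,95),4,(322,189),.042)))
print('sockL',P((245,182),8,(130,116),.04),'sockR',P((351,188),8,(140,123),.04))
print('flange neck',P((401,196),8,(168,122),.038),'base',P((401,196),8,(133,134),.007))
for n,o,a,b,foot in (('bad',(180,190),(232,97),(252,240),(88,207)),('good',(289,176),(108,112),(245,76),(205,285))):
    A=P(o,9,a,.05);B=P(o,9,b,.05);F=P(o,9,foot,.006);C=(A+B)/2
    print(n,'upright',C.round(4),'len',np.linalg.norm(A-B).round(4),'line yaw',np.degrees(np.arctan2(*(A-B)[::-1])).round(1),'foot end',F.round(4),'len',np.linalg.norm(F-C).round(4),'foot dir',np.degrees(np.arctan2(*(F-C)[::-1])).round(1))
print('jar',onplane(m,121,239,.085), 'red',onplane(m,250,229,.04))
from scipy.spatial.transform import Rotation as R
q=status.get_obs()['tool_rot']; print(R.from_quat(np.r_[q[1:],q[0]]).as_matrix().round(3))
E
python3 m2.py
```

```text
flbin [0.6376 0.2522] sides [0.1371, 0.1151, 0.1397, 0.1144] yaw 2.4
sobin [0.6242 0.0873] sides [0.1357, 0.1142, 0.1372, 0.114] yaw 1.6
brbin [ 0.6382 -0.2407] sides [0.1425, 0.1142, 0.1441, 0.1169] yaw 3.3
tub [ 0.60461221 -0.08432424] diam 0.13892813623806816
sockL [0.48036931 0.12270979] sockR [ 0.46293912 -0.12102151]
flange neck [ 0.44381464 -0.24666905] base [ 0.44295624 -0.24600455]
bad upright [0.4524 0.2446] len 0.0362 line yaw 8.5 foot end [0.4466 0.2912] len 0.047 foot dir 97.1
good upright [0.5012 0.0159] len 0.0356 line yaw 104.4 foot end [0.4574 0.0059] len 0.045 foot dir -167.1
jar [0.38223527 0.42863991 0.085     ] red [0.40604086 0.14729069 0.04      ]
[[ 0.395 -0.919 -0.001]
 [-0.919 -0.395  0.001]
 [-0.001  0.    -1.   ]]
```

```bash
cat > go.py <<'E'
import sys
from h import *
from scipy.spatial.transform import Rotation as Ro
def go(x,y,z,yaw=None):
    s=status.get_obs(); q=s['tool_rot']; M=Ro.from_quat(np.r_[q[1:],q[0]]).as_matrix()
    d=M.T@(np.array([x,y,z])-s['eef_pos'])*1000
    cur=np.degrees(np.arctan2(M[1,0],M[0,0])); r=None
    if yaw is not None:
        e=(yaw-cur+90)%180-90; r=round(float(-np.radians(e)),3)
    print('shift',d.round(1),'roll',r,'| cur yaw',cur.round(1),'pos',s['eef_pos'].round(4),'q',s['q'].round(2),'F',s['contact_force'].round(1),'g',round(s['gripper_width'],3),'t',s['t'],'tilt',M[2].round(4))
if __name__=='__main__': go(*map(float,sys.argv[1:]))
E
python3 go.py 0.5 -0.15 0.25 8.5; python3 go.py 0.455 0.245 0.2 8.5
```

```text
shift [-339.4 -400.2   -2. ] roll -1.313 | cur yaw -66.7 pos [ 0.2663 -0.6198  0.2475] q [ 1.06  0.48  0.02  1.56 -0.01  1.11 -0.08] F [0.1 0.4 0.5] g 0.999 t 0.15 tilt [-1.4e-03  1.0e-04 -1.0e+00]
shift [-720.  -514.8   48.5] roll -1.313 | cur yaw -66.7 pos [ 0.2663 -0.6198  0.2475] q [ 1.06  0.48  0.02  1.56 -0.01  1.11 -0.08] F [0.1 0.4 0.5] g 0.999 t 0.15 tilt [-1.4e-03  1.0e-04 -1.0e+00]
```

>>> arm_command(
  series=[
    [60,[-339,-400,0],-1.31],
    [60,[-339,-400,0],-1.31],
    [60,[-339,-400,0],-1.31],
    [60,[-339,-400,0],-1.31],
    [60,[-339,-400,0],-1.31],
    [60,[-339,-400,0],-1.31],
    [60,[-339,-400,0],-1.31],
    [60,[-339,-400,0],-1.31],
  ],
  squeeze=50,
)

```text
t: 1.15
eef_pos: [0.4898, -0.171, 0.2484]
tool_rot: [0.0, 0.997, 0.073, 0.0]
contact_force: [0.8, 0.1, 0.7]
gripper_width: 0.703
```

```bash
python3 go.py 0.455 0.245 0.2 8.5
```

```text
shift [  26.3 -416.6   48.3] roll -0.002 | cur yaw 8.4 pos [ 0.4898 -0.171   0.2484] q [ 0.6   0.25 -0.45  1.9   0.13  1.01  0.24] F [0.8 0.1 0.7] g 0.703 t 1.15 tilt [ 2.e-04  3.e-04 -1.e+00]
```

>>> arm_command(
  series=[
    [60,[26,-410,48],0],
    [60,[26,-410,48],0],
    [60,[26,-410,48],0],
    [60,[26,-410,48],0],
    [60,[26,-410,48],0],
    [60,[26,-410,48],0],
    [60,[26,-410,48],0],
    [60,[26,-410,48],0],
  ],
)

```text
t: 2.15
eef_pos: [0.4545, 0.2404, 0.2001]
tool_rot: [-0.001, 0.997, 0.075, -0.0]
contact_force: [-1.0, -1.6, 0.2]
gripper_width: 0.701
```

```bash
python3 go.py 0.455 0.245 0.2 8.5; python3 - <<'E'
from h import *
m=camera_model('wrist'); cv2.imwrite('pics/w1.png',read_camera('wrist'))
np.save('w1.npy',m,allow_pickle=True)
print([proj(m,X).round(0) for X in [(.4524,.2446,.05),(.4495,.268,.006)]])
E
```

```text
shift [ 1.2 -4.5  0.1] roll 0.003 | cur yaw 8.6 pos [0.4545 0.2404 0.2001] q [-0.06  0.34 -0.66  1.95  0.26  0.93 -0.69] F [-1.  -1.6  0.2] g 0.701 t 2.15 tilt [-7.0e-04 -1.9e-03 -1.0e+00]
[array([252., 175.]), array([252., 144.])]
```

View pics/w1.png

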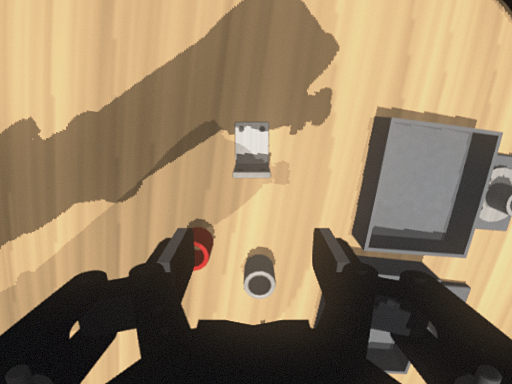

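The wrist view shows the bare bracket with its upright's top edge at (252,175), exactly where the top-view estimate projects, and square to the jaws. Descending.

```bash
python3 go.py 0.4524 0.2446 0.035 8.6
```

```text
shift [ -1.6  -7.  165. ] roll -0.002 | cur yaw 8.5 pos [0.4552 0.2379 0.2   ] q [-0.06  0.34 -0.66  1.95  0.26  0.93 -0.69] F [ 1.4 -0.6 -0.5] g 0.701 t 2.2 tilt [-9.e-04 -1.e-04 -1.e+00]
```

>>> arm_command(
  series=[
    [60,[-2,-7,50],0],
    [60,[-2,-7,100],0],
    [60,[-2,-7,100],0],
    [60,[-2,-7,100],0],
  ],
)

```text
t: 2.7
eef_pos: [0.4539, 0.2431, 0.1018]
tool_rot: [-0.0, 0.997, 0.072, 0.001]
contact_force: [0.6, 0.7, 1.2]
gripper_width: 0.699
```

```bash
python3 go.py 0.4524 0.2446 0.035 8.6
```

```text
shift [-1.4 -1.7 66.8] roll -0.007 | cur yaw 8.2 pos [0.4539 0.2431 0.1018] q [-0.14  0.48 -0.59  2.03  0.39  0.74 -0.82] F [0.6 0.7 1.2] g 0.699 t 2.7 tilt [ 1.5e-03 -2.0e-04 -1.0e+00]
```

>>> arm_command(
  series=[
    [60,[-1,-2,40],0],
    [60,[-1,-2,67],0],
    [60,[-1,-2,67],0],
    [30,[-1,-2,67],0],
    [30,[-1,-2,67],0],
    [30,[-1,-2,67],0],
    [30,[-1,-2,67],0],
    [30,[-1,-2,67],0],
  ],
)

```text
t: 3.7
eef_pos: [0.453, 0.246, 0.0356]
tool_rot: [-0.001, 0.997, 0.072, 0.002]
contact_force: [-0.9, -1.3, 7.7]
gripper_width: 0.41
```

```bash
python3 - <<'E'
from h import *
a=read_camera('side');b=read_camera('wrist')
cv2.imwrite('pics/g1.png',np.hstack([cv2.resize(a[170:290,150:270],(400,400)),cv2.resize(b,(400,300))[:,:] if 0 else cv2.resize(b[50:384,60:452],(400,400))]))
E
python3 go.py 0.4524 0.2446 0.16 8.6
```

```text
shift [  -0.4    1.2 -124.4] roll -0.006 | cur yaw 8.3 pos [0.453  0.246  0.0356] q [-0.2   0.58 -0.52  2.06  0.49  0.62 -0.92] F [-1.3 -0.7  7. ] g 0.41 t 3.8 tilt [ 3.6e-03 -8.0e-04 -1.0e+00]
```

View pics/g1.png

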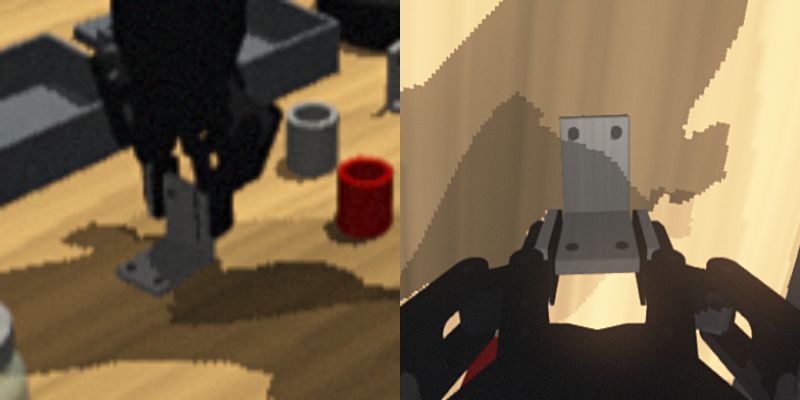

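The bracket is held (opening about 35 mm). Lifting it and carrying it to the tub.

>>> arm_command(
  series=[
    [30,[0,0,-60],0],
    [30,[0,0,-120],0],
    [30,[0,0,-124],0],
  ],
)

```text
t: 4.18
eef_pos: [0.4542, 0.2473, 0.1629]
tool_rot: [-0.002, 0.997, 0.072, 0.005]
contact_force: [-0.1, 0.2, -2.5]
gripper_width: 0.405
```

```bash
python3 go.py 0.608 -0.106 0.16 8.6
```

```text
shift [101.2 371.8   2.7] roll -0.005 | cur yaw 8.3 pos [0.4542 0.2473 0.1629] q [-0.09  0.39 -0.65  1.98  0.32  0.85 -0.76] F [-0.1  0.2 -2.5] g 0.405 t 4.175 tilt [ 0.0098 -0.0031 -0.9999]
```

>>> arm_command(
  series=[
    [30,[101,372,0],0],
    [30,[101,372,0],0],
    [30,[101,372,0],0],
    [30,[101,372,0],0],
    [30,[101,372,0],0],
    [30,[101,372,0],0],
    [30,[101,372,0],0],
    [30,[101,372,0],0],
  ],
)

```text
t: 5.18
eef_pos: [0.6047, -0.1089, 0.1568]
tool_rot: [-0.0, 0.997, 0.071, -0.0]
contact_force: [0.3, 0.6, -1.9]
gripper_width: 0.406
```

```bash
python3 - <<'E'
from h import *
a=read_camera('top')
cv2.imwrite('pics/g2.png',cv2.resize(a[90:250,260:460],None,fx=3,fy=3))
E
python3 go.py 0.608 -0.106 0.041 8.6
```

```text
shift [  3.6  -0.4 116. ] roll -0.004 | cur yaw 8.3 pos [ 0.6046 -0.107   0.157 ] q [ 0.46  0.53 -0.52  1.76  0.32  0.94 -0.05] F [ 0.6  0.2 -0.4] g 0.41 t 5.225 tilt [-7.e-04 -1.e-03 -1.e+00]
```

View pics/g2.png

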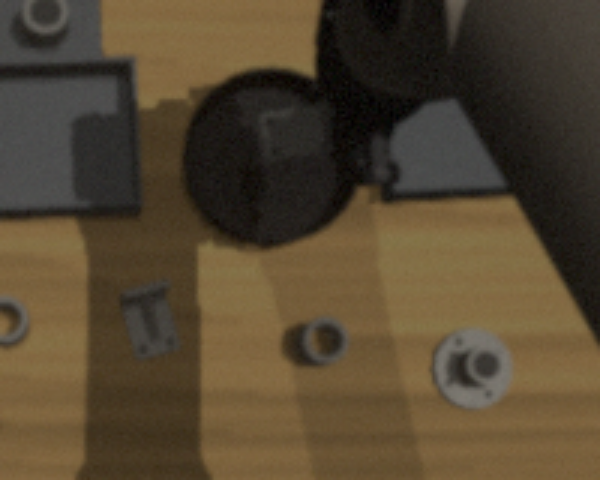

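The bracket, at crop (295,130), hangs over the tub; nothing else has moved. Lowering.

>>> arm_command(
  series=[
    [30,[4,0,50],0],
    [30,[4,0,100],0],
    [30,[4,0,115],0],
    [30,[4,0,115],0],
    [50,[4,0,115],0],
    [50,[4,0,115],0],
    [50,[4,0,115],0],
  ],
)

```text
t: 6.1
eef_pos: [0.6098, -0.1077, 0.0433]
tool_rot: [0.0, 0.997, 0.072, 0.001]
contact_force: [0.8, 0.3, -0.6]
gripper_width: 0.583
```

```bash
python3 go.py 0.608 -0.106 0.16 8.6
```

```text
shift [  -1.4   -1.8 -116.7] roll -0.005 | cur yaw 8.3 pos [ 0.6098 -0.1077  0.0433] q [ 0.41  0.68 -0.46  1.81  0.42  0.75 -0.13] F [ 0.8  0.3 -0.6] g 0.583 t 6.1 tilt [ 1.6e-03  5.0e-04 -1.0e+00]
```

>>> arm_command(
  series=[
    [50,[0,0,-60],0],
    [60,[0,0,-120],0],
    [60,[0,0,-150],0],
    [60,[0,0,-150],0],
  ],
)

```text
t: 6.6
eef_pos: [0.611, -0.1077, 0.1958]
tool_rot: [0.001, 0.997, 0.072, 0.003]
contact_force: [-0.5, -0.0, -0.3]
gripper_width: 0.706
```

```bash
python3 - <<'E'
from h import *
a=read_camera('side');b=read_camera('wrist')
cv2.imwrite('pics/g3.png',np.hstack([cv2.resize(a[120:220,220:320],(400,400)),cv2.resize(b[0:384,60:452],(400,400))]))
E
python3 go.py 0.5012 0.0159 0.19 -75.6
```

```text
shift [ -88.7 -138.     2.1] roll 1.464 | cur yaw 8.3 pos [ 0.6088 -0.1078  0.1921] q [ 0.48  0.5  -0.54  1.72  0.3   1.   -0.03] F [ 0.4 -0.7  0.2] g 0.704 t 6.7 tilt [-2.e-04  3.e-04 -1.e+00]
```

View pics/g3.png

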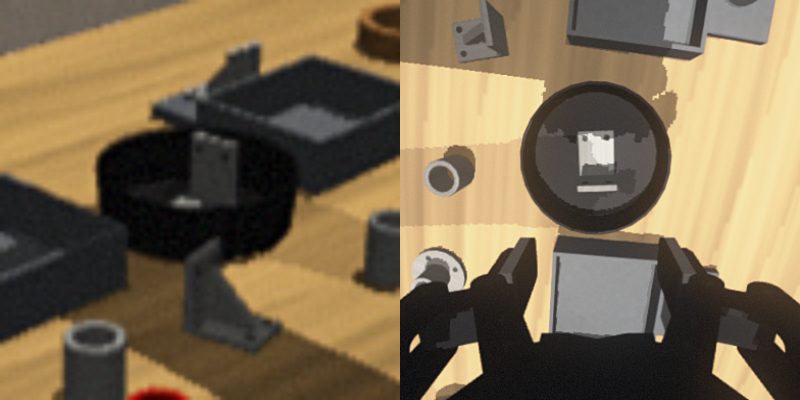

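The ribless bracket stands upright in the centre of the tub, at crop (597,160) in the wrist view. Next is the good bracket.

>>> arm_command(
  series=[
    [60,[-89,-138,2],1.464],
    [60,[-89,-138,2],1.464],
    [60,[-89,-138,2],1.464],
    [60,[-89,-138,2],1.464],
    [60,[-89,-138,2],1.464],
    [60,[-89,-138,2],1.464],
    [60,[-89,-138,2],1.464],
    [60,[-89,-138,2],1.464],
  ],
)

```text
t: 7.7
eef_pos: [0.5001, 0.0159, 0.1887]
tool_rot: [0.001, 0.789, -0.615, -0.001]
contact_force: [-0.3, -0.7, -0.1]
gripper_width: 0.704
```

>>> arm_command(
  series=[
    [60,[0,0,0],0],
    [60,[0,0,0],0],
  ],
)

```text
t: 7.95
eef_pos: [0.5007, 0.016, 0.1895]
tool_rot: [0.001, 0.791, -0.612, -0.001]
contact_force: [0.1, 0.3, -0.2]
gripper_width: 0.701
```

```bash
python3 - <<'E'
from h import *
m=camera_model('wrist');b=read_camera('wrist')
cv2.imwrite('pics/w2.png',b); print(proj(m,(.5012,.0159,.05)))
E
python3 go.py 0.5012 0.0159 0.035 -75.6
```

```text
[252.53205577 181.55751679]
shift [  0.3  -0.5 154.7] roll 0.003 | cur yaw -75.4 pos [0.5008 0.016  0.1897] q [ 0.13  0.28 -0.34  2.    0.12  0.87 -1.59] F [-0.6  0.2 -0. ] g 0.705 t 8.0 tilt [-2.0e-04  1.1e-03 -1.0e+00]
```

View pics/w2.png

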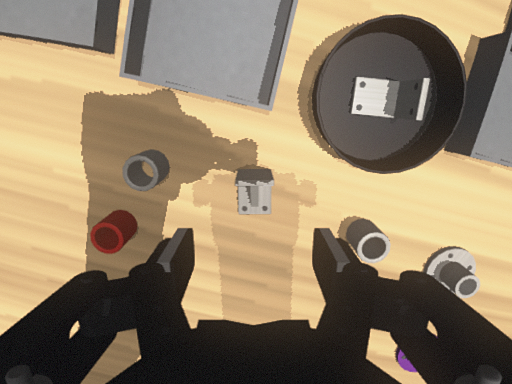

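The ribbed bracket's upright has its top edge at about (254,182); I predicted (252.5,181.6). Grasping it.

>>> arm_command(
  series=[
    [60,[0,0,50],0],
    [60,[0,0,100],0],
    [60,[0,0,150],0],
    [60,[0,0,154],0],
    [60,[0,0,154],0],
    [30,[0,0,154],0],
    [30,[0,0,154],0],
    [30,[0,0,154],0],
  ],
)

```text
t: 9.0
eef_pos: [0.5028, 0.0162, 0.0384]
tool_rot: [-0.001, 0.79, -0.613, 0.001]
contact_force: [-1.0, 0.3, 5.8]
gripper_width: 0.405
```

>>> arm_command(
  series=[
    [30,[0,0,0],0],
    [30,[0,0,0],0],
    [30,[0,0,-50],0],
    [30,[0,0,-110],0],
    [30,[0,0,-125],0],
    [30,[0,0,-125],0],
    [30,[0,0,-125],0],
  ],
)

```text
t: 9.88
eef_pos: [0.5001, 0.0158, 0.16]
tool_rot: [0.001, 0.79, -0.613, -0.001]
contact_force: [-0.9, 0.6, -2.1]
gripper_width: 0.407
```

```bash
python3 - <<'E'
from h import *
a=read_camera('side');b=read_camera('wrist')
cv2.imwrite('pics/g4.png',np.hstack([cv2.resize(a[80:230,210:360],(400,400)),cv2.resize(b[0:384,60:452],(400,400))]))
E
python3 go.py 0.6582 -0.238 0.16 -75.6
```

```text
shift [285.3 -89.9  -0.8] roll 0.001 | cur yaw -75.6 pos [0.5001 0.0159 0.1597] q [ 0.13  0.33 -0.34  2.03  0.15  0.81 -1.62] F [ 0.   0.7 -2.4] g 0.407 t 9.975 tilt [-6.0e-04  3.1e-03 -1.0e+00]
```

View pics/g4.png

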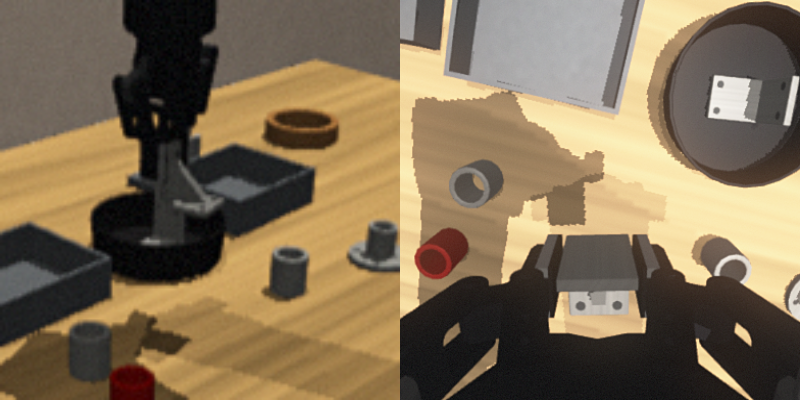

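>>> arm_command(
  series=[
    [30,[284,-90,0],0],
    [30,[284,-90,0],0],
    [30,[284,-90,0],0],
    [30,[284,-90,0],0],
    [30,[284,-90,0],0],
    [30,[284,-90,0],0],
    [30,[284,-90,0],0],
    [30,[284,-90,0],0],
  ],
)

```text
t: 10.98
eef_pos: [0.6586, -0.2344, 0.1607]
tool_rot: [-0.0, 0.791, -0.612, -0.001]
contact_force: [0.2, -0.0, -1.8]
gripper_width: 0.405
```

```bash
python3 - <<'E'
from h import *
b=read_camera('wrist'); cv2.imwrite('pics/w3.png',b)
E
python3 go.py 0.6585 -0.236 0.041 -75.6
```

```text
shift [  1.4   0.6 120. ] roll 0.003 | cur yaw -75.4 pos [ 0.6588 -0.2346  0.161 ] q [ 0.41  0.61 -0.24  1.55  0.16  1.   -1.19] F [ 0.1 -0.4 -1.1] g 0.406 t 11.025 tilt [-1.e-03  5.e-04 -1.e+00]
```

View pics/w3.png

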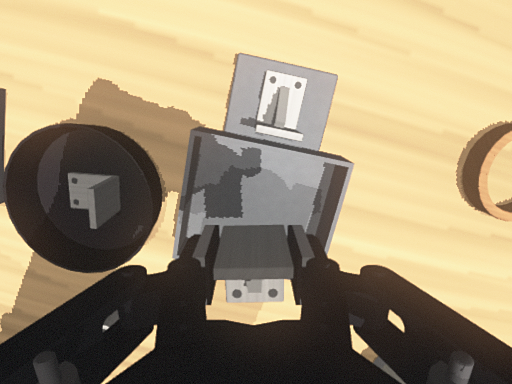

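The held bracket hangs over the bin whose ledge shows the ribbed sample, at (285,100). Lowering.

>>> arm_command(
  series=[
    [30,[1,1,50],0],
    [30,[1,1,100],0],
    [30,[1,1,119],0],
    [30,[1,1,119],0],
    [30,[1,1,119],0],
    [50,[1,1,119],0],
    [50,[1,1,119],0],
    [50,[1,1,119],0],
  ],
)

```text
t: 12.02
eef_pos: [0.6585, -0.2379, 0.0427]
tool_rot: [-0.0, 0.79, -0.613, 0.0]
contact_force: [0.0, 0.3, 0.5]
gripper_width: 0.58
```

>>> arm_command(
  series=[
    [50,[0,0,-60],0],
    [60,[0,0,-120],0],
    [60,[0,0,-150],0],
    [60,[0,0,-150],0],
  ],
)

```text
t: 12.52
eef_pos: [0.6602, -0.2383, 0.196]
tool_rot: [-0.001, 0.79, -0.613, 0.003]
contact_force: [0.4, 0.7, -0.4]
gripper_width: 0.702
```

```bash
python3 - <<'E'
from h import *
a=read_camera('side');b=read_camera('wrist')
cv2.imwrite('pics/g5.png',np.hstack([cv2.resize(a[100:200,240:340],(400,400)),cv2.resize(b[0:384,60:452],(400,400))]))
E
python3 go.py 0.4438 -0.2465 0.19 -30
```

```text
shift [-44.8 209.6   2. ] roll -0.795 | cur yaw -75.6 pos [ 0.658  -0.2377  0.1919] q [ 0.42  0.58 -0.24  1.53  0.15  1.05 -1.18] F [ 0.1 -0.8 -0.9] g 0.703 t 12.625 tilt [-1.e-04  5.e-04 -1.e+00]
```

View pics/g5.png

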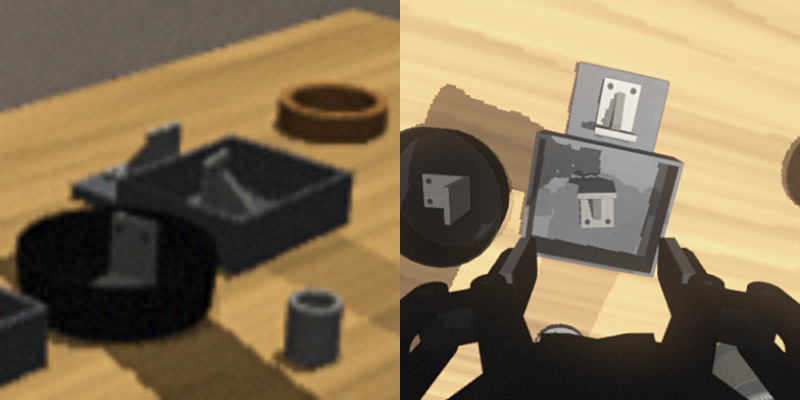

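The good bracket stands upright and centred in its bin. Next the flange.

```bash
python3 go.py 0.4438 -0.2465 0.18 -75.6
```

```text
shift [-44.8 209.6  12. ] roll 0.0 | cur yaw -75.6 pos [ 0.658  -0.2377  0.1919] q [ 0.42  0.58 -0.24  1.53  0.15  1.05 -1.18] F [ 0.1 -0.8 -0.9] g 0.703 t 12.625 tilt [-1.e-04  5.e-04 -1.e+00]
```

>>> arm_command(
  series=[
    [60,[-45,210,12],0],
    [60,[-45,210,12],0],
    [60,[-45,210,12],0],
    [60,[-45,210,12],0],
    [60,[-45,210,12],0],
    [60,[-45,210,12],0],
    [60,[-45,210,12],0],
  ],
)

```text
t: 13.5
eef_pos: [0.445, -0.2461, 0.18]
tool_rot: [-0.0, 0.791, -0.612, -0.0]
contact_force: [-0.5, 0.5, 0.3]
gripper_width: 0.703
```

```bash
python3 - <<'E'
from h import *
m=camera_model('wrist');b=read_camera('wrist')
cv2.imwrite('pics/w4.png',b); print(proj(m,(.4438,-.2465,.038)),proj(m,(.4438,-.2465,.007)))
E
python3 go.py 0.4438 -0.2465 0.03 -75.6
```

```text
[252.39020511 182.99429607] [252.46278515 175.41232336]
shift [  0.2   1.2 150. ] roll 0.002 | cur yaw -75.5 pos [ 0.4449 -0.2461  0.18  ] q [ 0.61  0.3  -0.27  2.    0.1   0.85 -1.03] F [0.4 0.4 0.1] g 0.701 t 13.55 tilt [-4.e-04 -3.e-04 -1.e+00]
```

View pics/w4.png

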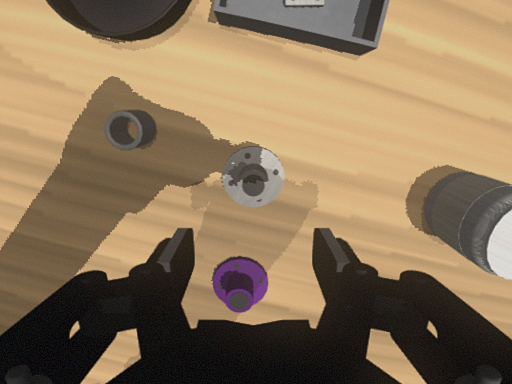

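The grey flange's neck is at (253,182), which agrees with the prediction; the purple look-alike at (240,285) is clear of the fingers. Grasping.

>>> arm_command(
  series=[
    [60,[0,1,50],0],
    [60,[0,1,100],0],
    [60,[0,1,145],0],
    [60,[0,1,149],0],
    [60,[0,1,149],0],
    [24,[0,1,149],0],
    [24,[0,1,149],0],
    [24,[0,1,149],0],
  ],
)

```text
t: 14.55
eef_pos: [0.4441, -0.2473, 0.0332]
tool_rot: [-0.0, 0.79, -0.613, 0.002]
contact_force: [-0.6, 0.9, 7.8]
gripper_width: 0.331
```

>>> arm_command(
  series=[
    [24,[0,0,0],0],
    [24,[0,0,0],0],
    [24,[0,0,-50],0],
    [24,[0,0,-110],0],
    [24,[0,0,-130],0],
    [24,[0,0,-130],0],
    [24,[0,0,-130],0],
  ],
)

```text
t: 15.42
eef_pos: [0.4419, -0.2465, 0.1604]
tool_rot: [0.0, 0.79, -0.613, -0.001]
contact_force: [0.2, 0.7, -3.6]
gripper_width: 0.331
```

```bash
python3 - <<'E'
from h import *
a=read_camera('side');b=read_camera('wrist')
cv2.imwrite('pics/g6.png',np.hstack([cv2.resize(a[50:200,280:430],(400,400)),cv2.resize(b[0:384,60:452],(400,400))]))
E
python3 go.py 0.58 0 0.16 -75.6;python3 go.py 0.6376 0.2522 0.16 -80
```

```text
shift [-2.041e+02 -1.952e+02 -2.000e-01] roll 0.001 | cur yaw -75.6 pos [ 0.4418 -0.2463  0.1599] q [ 0.61  0.33 -0.27  2.02  0.12  0.81 -1.05] F [-1.   0.4 -2. ] g 0.33 t 15.525 tilt [-0.0018  0.0021 -1.    ]
shift [-434.  -313.8    0. ] roll 0.077 | cur yaw -75.6 pos [ 0.4418 -0.2463  0.1599] q [ 0.61  0.33 -0.27  2.02  0.12  0.81 -1.05] F [-1.   0.4 -2. ] g 0.33 t 15.525 tilt [-0.0018  0.0021 -1.    ]
```

View pics/g6.png

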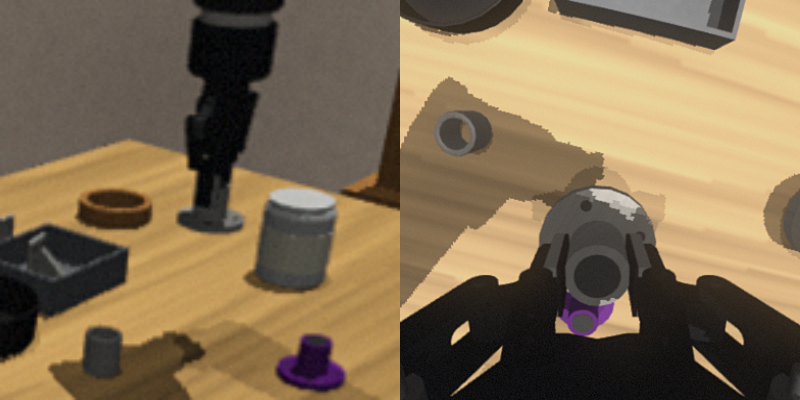

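The flange is held level. Carrying it to the flange bin.

>>> arm_command(
  series=[
    [24,[-434,-314,0],0],
    [24,[-434,-314,0],0],
    [24,[-434,-314,0],0],
    [24,[-434,-314,0],0],
    [24,[-434,-314,0],0],
    [24,[-434,-314,0],0],
    [24,[-434,-314,0],0],
    [24,[-434,-314,0],0],
  ],
)

```text
t: 16.52
eef_pos: [0.6257, 0.2201, 0.1594]
tool_rot: [0.001, 0.79, -0.613, -0.001]
contact_force: [0.0, -0.1, -3.5]
gripper_width: 0.333
```

```bash
python3 go.py 0.6376 0.2522 0.16 -80
```

```text
shift [-28.1 -19.5  -0.7] roll 0.077 | cur yaw -75.6 pos [0.6257 0.2201 0.1594] q [-0.17  0.57 -0.37  1.64  0.24  0.97 -1.94] F [ 0.  -0.1 -3.5] g 0.333 t 16.525 tilt [ 5.0e-04  2.6e-03 -1.0e+00]
```

>>> arm_command(
  series=[
    [24,[-28,-20,0],0],
    [24,[-28,-20,0],0],
    [24,[-28,-20,0],0],
    [24,[-28,-20,0],0],
  ],
)

```text
t: 17.02
eef_pos: [0.638, 0.2486, 0.1606]
tool_rot: [0.001, 0.79, -0.614, 0.0]
contact_force: [-0.7, -0.6, -2.8]
gripper_width: 0.331
```

```bash
python3 - <<'E'
from h import *
b=read_camera('wrist'); cv2.imwrite('pics/w5.png',b)
E
python3 go.py 0.6376 0.2522 0.036 -75.6
```

```text
shift [ -3.6  -0.4 124.9] roll -0.002 | cur yaw -75.7 pos [0.6382 0.2488 0.1609] q [-0.21  0.6  -0.37  1.58  0.25  1.   -1.97] F [ 0.   0.1 -2. ] g 0.335 t 17.075 tilt [ 1.1e-03  8.0e-04 -1.0e+00]
```

View pics/w5.png

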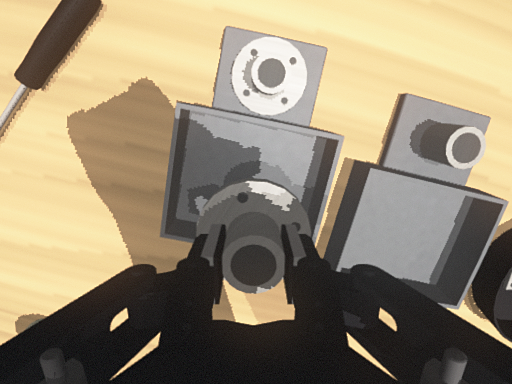

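>>> arm_command(
  series=[
    [24,[-3,0,50],0],
    [24,[-3,0,100],0],
    [24,[-3,0,124],0],
    [24,[-3,0,124],0],
    [24,[-3,0,124],0],
    [44,[-3,0,124],0],
    [44,[-3,0,124],0],
    [44,[-3,0,124],0],
  ],
)

```text
t: 18.08
eef_pos: [0.6377, 0.2538, 0.0379]
tool_rot: [-0.0, 0.79, -0.613, 0.0]
contact_force: [-0.8, -0.2, 0.3]
gripper_width: 0.516
```

>>> arm_command(
  series=[
    [46,[0,0,-60],0],
    [52,[0,0,-120],0],
    [52,[0,0,-150],0],
    [52,[0,0,-150],0],
  ],
)

```text
t: 18.58
eef_pos: [0.639, 0.2546, 0.191]
tool_rot: [-0.003, 0.79, -0.613, 0.002]
contact_force: [0.5, -0.8, 0.1]
gripper_width: 0.608
```

```bash
python3 - <<'E'
from h import *
a=read_camera('side');b=read_camera('wrist')
cv2.imwrite('pics/g7.png',np.hstack([cv2.resize(a[150:250,100:200],(400,400)),cv2.resize(b[0:384,60:452],(400,400))]))
E
python3 go.py 0.4804 0.1227 0.18 -75.6
```

```text
shift [ 87.5 184.3   7.1] roll 0.0 | cur yaw -75.6 pos [0.6371 0.2533 0.187 ] q [-0.21  0.58 -0.38  1.56  0.24  1.05 -1.97] F [-0.5 -0.7 -1. ] g 0.607 t 18.675 tilt [ 3.e-04  3.e-04 -1.e+00]
```

View pics/g7.png

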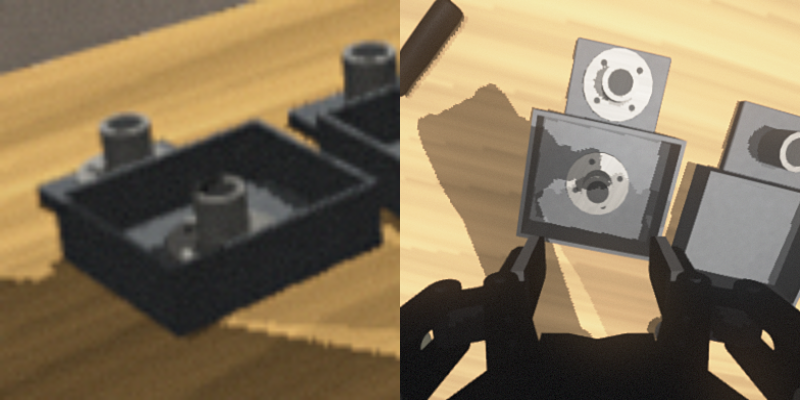

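The flange sits flat and centred in its bin. Next socket L, with the jaws turned to run along x.

>>> arm_command(
  series=[
    [56,[88,184,7],-1.32],
    [56,[88,184,7],-1.32],
    [56,[88,184,7],-1.32],
    [56,[88,184,7],-1.32],
    [56,[88,184,7],-1.32],
    [56,[88,184,7],-1.32],
    [56,[88,184,7],-1.32],
    [56,[88,184,7],-1.32],
  ],
)

```text
t: 19.68
eef_pos: [0.4802, 0.1221, 0.1789]
tool_rot: [0.0, 1.0, -0.0, -0.001]
contact_force: [0.1, -1.0, -1.5]
gripper_width: 0.657
```

>>> arm_command(
  series=[
    [56,[0,0,0],0],
    [56,[0,0,0],0],
  ],
)

```text
t: 19.92
eef_pos: [0.4809, 0.1225, 0.18]
tool_rot: [0.0, 1.0, -0.0, -0.0]
contact_force: [0.0, -0.7, 0.6]
gripper_width: 0.654
```

```bash
python3 - <<'E'
from h import *
m=camera_model('wrist');b=read_camera('wrist')
cv2.imwrite('pics/w6.png',b); print(proj(m,(.4804,.1227,.04)))
E
python3 go.py 0.4804 0.1227 0.03 0
```

```text
[252.43439978 181.42391273]
shift [ -0.6  -0.2 150.1] roll -0.0 | cur yaw -0.0 pos [0.481  0.1226 0.1801] q [ 0.21  0.35 -0.7   2.01  0.29  0.89 -0.64] F [-0.3  0.1 -0.2] g 0.655 t 19.975 tilt [-3.e-04  1.e-04 -1.e+00]
```

View pics/w6.png

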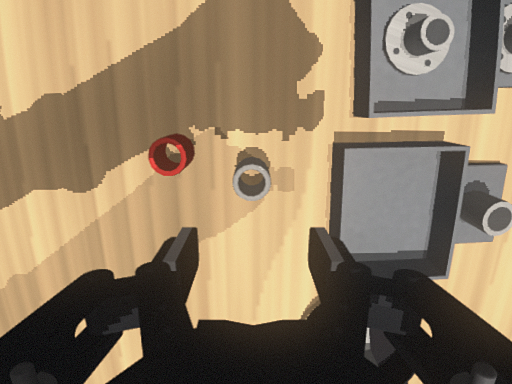

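The grey socket's ring is centred at (252,182), as predicted; the red one is at (171,155), clear. Grasping.

>>> arm_command(
  series=[
    [56,[0,0,50],0],
    [56,[0,0,100],0],
    [56,[0,0,145],0],
    [56,[0,0,148],0],
    [56,[0,0,148],0],
    [30,[0,0,148],0],
    [30,[0,0,148],0],
    [30,[0,0,148],0],
  ],
)

```text
t: 20.98
eef_pos: [0.4824, 0.123, 0.0344]
tool_rot: [-0.0, 1.0, 0.0, 0.002]
contact_force: [-1.0, 0.2, 7.0]
gripper_width: 0.407
```

>>> arm_command(
  series=[
    [30,[0,0,0],0],
    [30,[0,0,0],0],
    [30,[0,0,-50],0],
    [30,[0,0,-110],0],
    [30,[0,0,-130],0],
    [30,[0,0,-130],0],
    [30,[0,0,-130],0],
  ],
)

```text
t: 21.85
eef_pos: [0.4806, 0.122, 0.1618]
tool_rot: [0.0, 1.0, 0.0, -0.0]
contact_force: [0.4, -0.5, -1.5]
gripper_width: 0.411
```

```bash
python3 go.py 0.6242 0.1173 0.16 0
```

```text
shift [143.6   4.8   1.7] roll 0.001 | cur yaw 0.0 pos [0.4806 0.122  0.1618] q [ 0.21  0.38 -0.7   2.02  0.32  0.85 -0.67] F [ 0.4 -0.5 -1.5] g 0.411 t 21.85 tilt [-6.e-04  7.e-04 -1.e+00]
```

>>> arm_command(
  series=[
    [30,[144,7,0],0],
    [30,[144,7,0],0],
    [30,[144,7,0],0],
    [30,[144,7,0],0],
    [30,[144,7,0],0],
    [30,[144,7,0],0],
  ],
)

```text
t: 22.6
eef_pos: [0.6238, 0.1159, 0.1619]
tool_rot: [0.0, 1.0, 0.001, -0.001]
contact_force: [0.7, 0.8, -1.3]
gripper_width: 0.411
```

```bash
python3 - <<'E'
from h import *
b=read_camera('wrist'); cv2.imwrite('pics/w7.png',b)
E
python3 go.py 0.6242 0.1155 0.0375 0
```

```text
shift [  0.2   0.3 124.7] roll 0.002 | cur yaw 0.1 pos [0.6241 0.1159 0.1622] q [ 0.17  0.58 -0.63  1.7   0.4   0.99 -0.6 ] F [-0.5 -0.8 -0.8] g 0.408 t 22.65 tilt [-6.e-04  5.e-04 -1.e+00]
```

View pics/w7.png

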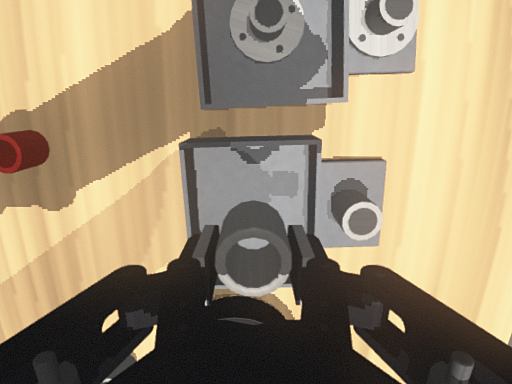

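The socket is over the bin with the socket sample. Lowering.

>>> arm_command(
  series=[
    [30,[0,0,50],0],
    [30,[0,0,100],0],
    [30,[0,0,124],0],
    [30,[0,0,124],0],
    [30,[0,0,124],0],
    [50,[0,0,124],0],
    [50,[0,0,124],0],
    [50,[0,0,124],0],
  ],
)

```text
t: 23.65
eef_pos: [0.6254, 0.1156, 0.0386]
tool_rot: [-0.0, 1.0, 0.0, 0.0]
contact_force: [0.7, 0.6, 0.2]
gripper_width: 0.587
```

>>> arm_command(
  series=[
    [50,[0,0,-60],0],
    [56,[0,0,-120],0],
    [56,[0,0,-150],0],
    [56,[0,0,-150],0],
  ],
)

```text
t: 24.15
eef_pos: [0.6267, 0.1163, 0.1915]
tool_rot: [-0.001, 1.0, 0.0, 0.003]
contact_force: [0.0, 0.7, -1.2]
gripper_width: 0.655
```

```bash
python3 - <<'E'
from h import *
a=read_camera('side');b=read_camera('wrist')
cv2.imwrite('pics/g8.png',np.hstack([cv2.resize(a[130:230,160:260],(400,400)),cv2.resize(b[0:384,60:452],(400,400))]))
E
python3 go.py 0.4629 -0.121 0.18 0
```

```text
shift [-162.1  236.2    8.1] roll 0.001 | cur yaw 0.0 pos [0.6248 0.1153 0.1879] q [ 0.18  0.55 -0.65  1.68  0.38  1.04 -0.59] F [0.9 0.2 0.3] g 0.654 t 24.25 tilt [-3.e-04  5.e-04 -1.e+00]
```

View pics/g8.png

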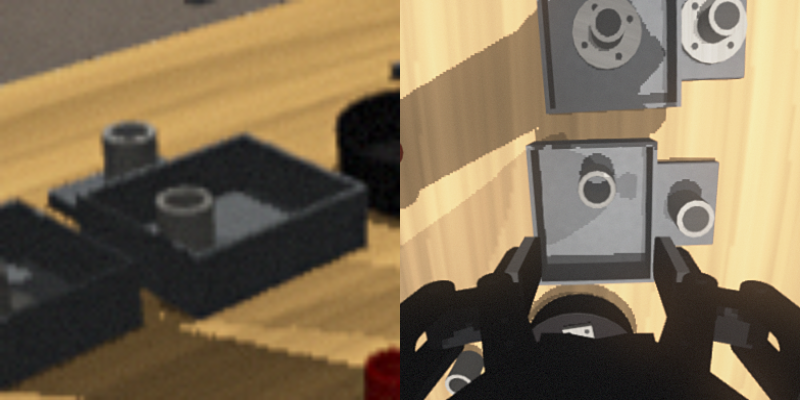

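The first socket stands upright in its bin. Next is the second one.

>>> arm_command(
  series=[
    [56,[-162,236,8],0],
    [56,[-162,236,8],0],
    [56,[-162,236,8],0],
    [56,[-162,236,8],0],
    [56,[-162,236,8],0],
    [56,[-162,236,8],0],
    [56,[-162,236,8],0],
    [56,[-162,236,8],0],
  ],
)

```text
t: 25.25
eef_pos: [0.464, -0.1191, 0.18]
tool_rot: [-0.0, 1.0, 0.002, -0.0]
contact_force: [-0.6, 1.1, 1.0]
gripper_width: 0.654
```

```bash
python3 - <<'E'
from h import *
m=camera_model('wrist');b=read_camera('wrist')
cv2.imwrite('pics/w8.png',b); print(proj(m,(.4629,-.121,.04)))
E
python3 go.py 0.4629 -0.121 0.032 0
```

```text
[251.76804454 183.8156681 ]
shift [ -1.    2.  148.1] roll 0.003 | cur yaw 0.2 pos [ 0.4639 -0.1191  0.1801] q [ 0.7   0.31 -0.67  2.04  0.25  0.87 -0.11] F [ 0.7  0.6 -0.8] g 0.653 t 25.3 tilt [-0.e+00 -8.e-04 -1.e+00]
```

View pics/w8.png

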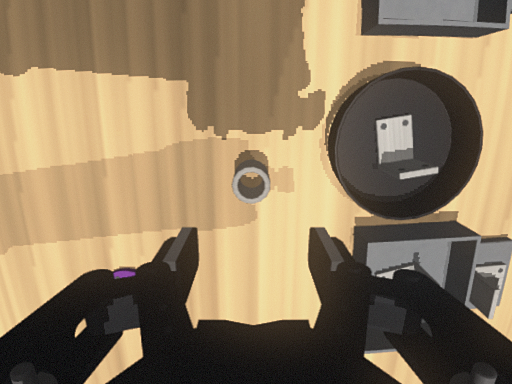

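The ring is at (251,184), matching the prediction. Grasping.

>>> arm_command(
  series=[
    [56,[-1,1,50],0],
    [56,[-1,1,100],0],
    [56,[-1,1,145],0],
    [56,[-1,1,148],0],
    [56,[-1,1,148],0],
    [30,[-1,1,148],0],
    [30,[-1,1,148],0],
    [30,[-1,1,148],0],
  ],
)

```text
t: 26.3
eef_pos: [0.4638, -0.1217, 0.0343]
tool_rot: [0.001, 1.0, 0.0, 0.002]
contact_force: [-1.3, 1.5, 6.1]
gripper_width: 0.393
```

>>> arm_command(
  series=[
    [30,[0,0,0],0],
    [30,[0,0,0],0],
    [30,[0,0,-50],0],
    [30,[0,0,-110],0],
    [30,[0,0,-130],0],
    [30,[0,0,-130],0],
    [30,[0,0,-130],0],
  ],
)

```text
t: 27.18
eef_pos: [0.4616, -0.1217, 0.1617]
tool_rot: [0.0, 1.0, 0.0, -0.0]
contact_force: [0.7, 0.8, -2.3]
gripper_width: 0.393
```

```bash
python3 go.py 0.6242 0.0583 0.16 0
```

```text
shift [ 162.8 -179.8    1.5] roll 0.001 | cur yaw 0.0 pos [ 0.4616 -0.1217  0.1617] q [ 0.7   0.34 -0.68  2.06  0.29  0.83 -0.14] F [ 0.7  0.8 -2.3] g 0.393 t 27.175 tilt [-1.e-03  3.e-04 -1.e+00]
```

>>> arm_command(
  series=[
    [30,[163,-180,0],0],
    [30,[163,-180,0],0],
    [30,[163,-180,0],0],
    [30,[163,-180,0],0],
    [30,[163,-180,0],0],
    [30,[163,-180,0],0],
    [30,[163,-180,0],0],
  ],
)

```text
t: 28.05
eef_pos: [0.6242, 0.0569, 0.1613]
tool_rot: [0.001, 1.0, -0.0, -0.001]
contact_force: [0.2, -0.5, -0.5]
gripper_width: 0.391
```

```bash
python3 - <<'E'
from h import *
b=read_camera('wrist'); a=read_camera('side');cv2.imwrite('pics/w9.png',np.hstack([cv2.resize(a[90:230,160:300],(400,400)),cv2.resize(b[0:384,60:452],(400,400))]))
E
python3 go.py 0.6242 0.0583 0.0375 0
```

```text
shift [ -0.3  -1.3 124.5] roll -0.001 | cur yaw -0.0 pos [0.6246 0.0571 0.162 ] q [ 0.28  0.57 -0.65  1.72  0.4   0.99 -0.52] F [-0.2  0.2 -0.9] g 0.395 t 28.15 tilt [-8.e-04  1.e-03 -1.e+00]
```

View pics/w9.png

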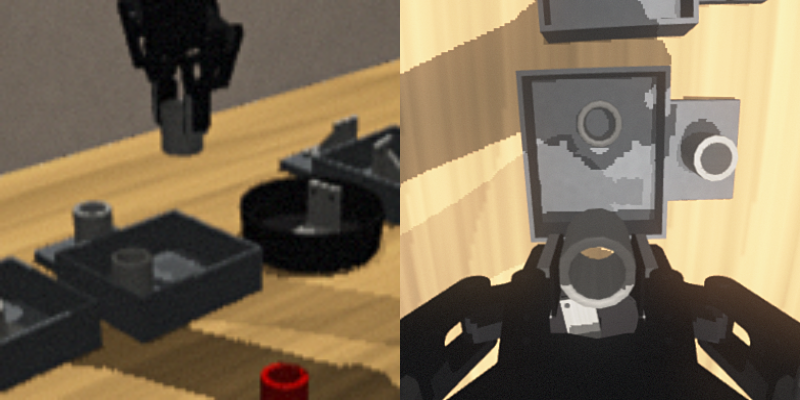

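The second socket is held straight and is clear of the first (about 57 mm apart). Lowering.

>>> arm_command(
  series=[
    [30,[0,-1,50],0],
    [30,[0,-1,100],0],
    [30,[0,-1,124],0],
    [30,[0,-1,124],0],
    [30,[0,-1,124],0],
    [50,[0,-1,124],0],
    [50,[0,-1,124],0],
    [50,[0,-1,124],0],
  ],
)

```text
t: 29.15
eef_pos: [0.6254, 0.0596, 0.0386]
tool_rot: [-0.0, 1.0, 0.0, 0.0]
contact_force: [0.3, -0.1, 0.5]
gripper_width: 0.588
```

>>> arm_command(
  series=[
    [50,[0,0,-60],0],
    [56,[0,0,-120],0],
    [56,[0,0,-180],0],
    [56,[0,0,-200],0],
    [56,[-100,0,-200],0],
    [56,[-150,0,-200],0],
    [56,[-150,0,-200],0],
    [56,[-150,0,-200],0],
  ],
)

```text
t: 30.15
eef_pos: [0.4734, 0.059, 0.2379]
tool_rot: [0.001, 1.0, 0.001, -0.001]
contact_force: [1.6, 0.9, 0.4]
gripper_width: 0.656
```

```bash
python3 - <<'E'
from h import *
a=read_camera('side');b=read_camera('wrist');c=read_camera('top')
cv2.imwrite('pics/f1.png',np.hstack([cv2.resize(a[90:290,90:390],(800,533))]))
cv2.imwrite('pics/f2.png',b);cv2.imwrite('pics/f3.png',c)
E
python3 go.py 0.5 0.05 0.3
```

```text
shift [ 23.7   9.4 -61.7] roll None | cur yaw 0.0 pos [0.4763 0.0594 0.2383] q [ 0.43  0.25 -0.78  1.98  0.21  0.99 -0.45] F [ 0.7 -0.1  0.4] g 0.654 t 30.3 tilt [ 6.e-04 -6.e-04 -1.e+00]
```

View pics/f1.png

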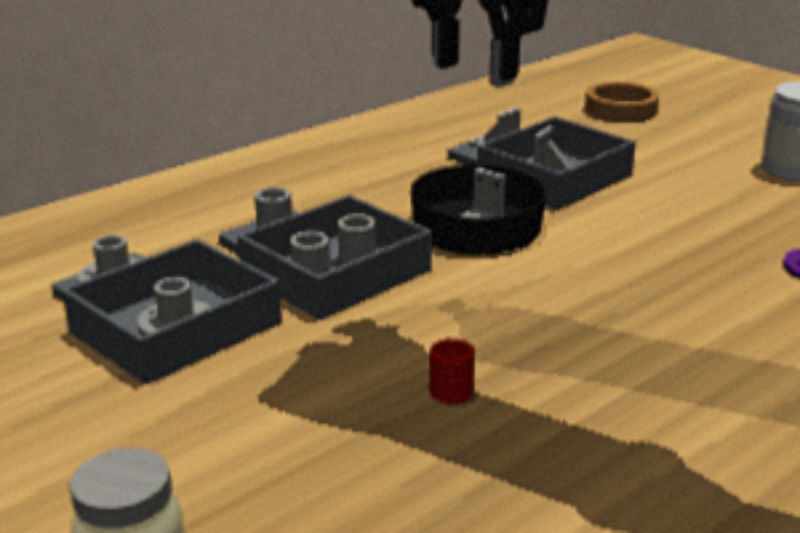

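View pics/f2.png

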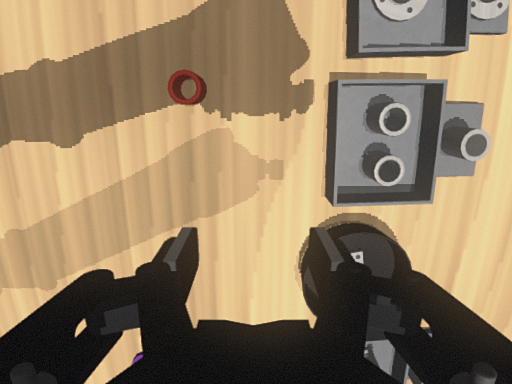

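View pics/f3.png

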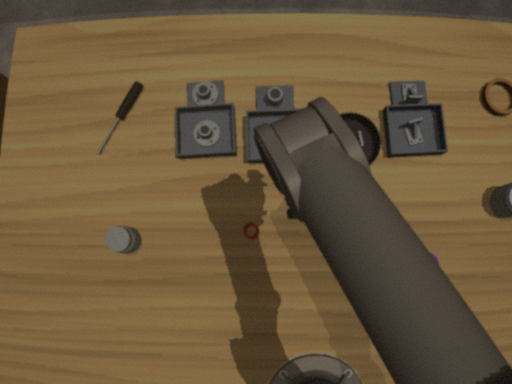

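The side view shows every fitting upright in its bin: the flange at (172,300), the sockets at (309,250) and (356,235), and the rib bracket at (548,148). The scrap bracket stands in the tub at (489,190), and the jar is still at (121,239) in the top view. The gripper is clear, so I'm handing in.

```bash
python3 -c "
from station import bot; print(bot.hand_in())"
```

```text
the job is handed in; nothing more can be done
None
```

I put the ribless bracket into the scrap tub first. I then put the ribbed bracket, the flange and the two sockets into the bins showing their samples, and handed the job in at about 30 s of the 131 s allowed.

The last pictures from the side, wrist and top cameras showed:
- **Fittings:** all four are upright in the right bins. By the release positions, the sockets are about 56 mm apart and the bracket and flange are near their bins' centres.
- **Scrap bracket:** it stands in the tub.
- **Left alone:** the jar, the red socket and the purple flange show no sign of having moved.
- **Robot:** the open gripper is well clear of everything.

Every wrist-camera check before a grasp matched the top-view estimate within about 2 pixels. Two readings were slightly off:
- **Second socket:** its grip opening read about 1 mm narrower than the first's, but the picture showed it held straight.
- **Bin outlines:** they measured a few mm off their nominal sizes, well within the placing margins.

I did not re-measure the final positions numerically from the pictures.

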